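# Draw a sanding bar out of a half-closed carton

## Robot

A 7-joint arm with a two-finger parallel gripper is mounted at the origin on the work surface. World frame = base frame: x ahead of the robot, y to its left, z up, the work surface at z = 0. Lengths are in mm, angles in rad, forces in N, time in s.
With the tool pointing down it reaches from about 425 to 1025 mm from the base axis. Payload 3.6 kg.
Tool frame: the origin (TCP) lies at the very end of the fingers, on their centre line; the grasp point (between the pads) lies 19 mm behind it; z points along the fingers, y is the direction in which the jaws open and shut (so a half turn about z gives the same grasp; the last joint's range is limited). The gripper opens to 85 mm and grips with 20 to 120 N. Pads are 22 mm wide; open, the fingers measure 114 mm over their backs; the gripper's body (76 mm by 85 mm) begins 54 mm behind the grasp point. The pads swing forward as they close: fully open they stand 13 mm farther back than shut.
Start: joints at [-1.421, 0.591, 0.048, 1.609, -0.033, 0.943, -0.034], TCP at [175.004, 703.565, 231.302] pointing down, gripper open.
Joint ranges: [-2.69, 2.69], [-0.47, 2.24], [-1.27, 1.36], [0.19, 2.51], [-1.53, 4.68], [0.08, 2.07], [-3.09, 3.09]. Speed limits (rad/s): [2.57, 2.57, 3.14, 3.14, 3.14, 3.14, 3.14].

## Interface

Orientations are given as a 3x3 rotation matrix whose columns are the frame's x, y, z axes.
In Python, from plant import env gives the robot as it stands. The module is installed in compiled form; this text tells all that it offers.
- The arm moves only by the shell command python3 -m creep 'ROWS' [FORCE]. ROWS is text: rows parted by semicolons, each of 7 numbers parted by spaces: the turn, a rotation vector about the tool's x, y, z in rad, then the shift along the tool's x, y, z in m, then the closure, from -1 (fully open) to 1 (shut). A call has 1 to 20 rows; each row shifts and turns the commanded pose from where the row before left it, along the tool's axes as they then stand; what a row does not reach is not made up. A row lasts 1/12 s, in which the tool goes at most 41.7 mm and 7.16 degrees, less where a joint would pass 70% of its speed; a pose out of reach is approached as far as the arm can. A call is refused whole if a number of a shift passes 0.0417 or a number of a turn 0.125, either way. A call with a gripper value outside its range is refused whole. The fingers move at their own pace and stop on an object; FORCE is the grip in N (left out, the last holds). Time passes only in rows, so rows that do not move let the fingers close. It gives the time, the measured TCP pose, the force and the opening at its end, in the units of the state.
- env.get_state(): the state, without advancing time (a new reading comes with each control period).
- env.capture(name): name is "scene" or "top" or "wrist"; returns the picture (400x640x3 uint8, red, green, blue); there is no depth.
- env.camera_info(name): a dict with "fov_y" (degrees; the focal length in pixels is half the picture's height over the tangent of half this angle, whatever the lens; pixels are square), "cx", "cy" (the principal point, pixels), "cam_to_world" (4x4, takes a point from camera to world coordinates). Camera axes: x right, y up, looking along -z (the intrinsics and any distortion apply to the point x, -y, -z); pixel columns grow to the right and rows downward; lengths in mm; the calibration is good to about 2 mm. A picture is of the moment at which its call begins: read the wrist's pose just before it. camera_info takes no time and is no camera call; for the wrist camera it gives the pose at the moment of the call.
- env.close_job(): hands the job in, once; it reports no verdict.
The state is a dict: "clock": time; "qpos": joint angles; "qvel": joint speeds; "tau": joint torques, N m; "eef_pos": TCP position; "eef_rot": TCP orientation; "ft_force": force on the tool from outside, world axes, zero at the start; "ft_torque": the same for the moment, N m; "opening": finger opening in mm.
Only numpy, scipy, OpenCV 4.12 (cv2) and the standard library are available. Lean on these libraries where they do the work, as an engineer would, in place of code of your own. Each camera call takes 0.05 s, during which the arm holds its last target.

## Task

The long aluminium sanding bar lies in the low carton whose top flaps are partly closed, and it is longer than the opening, with both ends caught under flaps. Slide it back under the deep flap, tilt its free end up through the opening, draw it out slantwise without forcing anything against the carton, and leave the other things on the bench where they are. Finish with the gripper still holding the bar: still, roughly level, and with the whole bar a good hand's breadth (about 10 cm) above the carton's top.

Things in the scene. Friction and masses are not known exactly. Their poses are not given: they have to be found in the camera images.
- carton: Low cardboard carton with flaps, fixed, left or right on the bench (swaps with the stock carton). Origin: centre of underside; long axis y, z up. Outside 198 x 328 x 82 mm (x, y, z). Inside x -95..95, y -160..160 mm; inner floor at z 4, flap undersides at 78, flap tops at 82 mm. Stiff flat fixed flaps: deep (110 mm, white paper band) at -y end, shallow (50 mm) at +y end, 20 mm along the sides.
- carton_opening (a point): Centre of the carton's one rectangular top opening, level with the flap tops: 30 mm towards +y of the carton's centre and 82 mm above its underside. Axes as the carton's. The opening is 150 mm wide (x) and 160 mm long (y), so it spans carton x -75..75, y -50..110 mm.
- bar_center (a point): Centre of the loose sanding bar: 240 mm long (own y), 24 wide (x), 24 high (z up), bare aluminium on a 6 mm maroon abrasive sole, about 0.18 kg, balanced at its centre. Flat on the carton's floor, nearly along carton y (+y to +y). Gap from its +y end to the wall 10 to 30 mm (end 20 to 40 mm under the shallow flap), from its -y end 50 to 70 mm (under the deep flap).
- bar_end_a (a point): Centre of the bar's end face at its +y end (120 mm from the bar's centre).
- bar_end_b (a point): Centre of the bar's end face at its -y end (120 mm from the bar's centre).
- stock_carton: Bystander: carton of the same outside size and long axis (y), without flaps, fixed, with a stack of maroon discs inside. Origin: centre of its underside.
- small_wheel: Bystander, loose: small maroon wheel 38 mm across, 20 mm high, lying on the floor of the bar's carton near its +x wall, mostly under the deep flap. Origin: centre of its underside.
- tape_roll: Bystander, loose: roll of lilac tape, 80 mm across, 24 mm high, in the stock carton. Origin: centre of its underside.
- disc_pack: Bystander, loose: three abrasive discs 125 mm across in a pack 24 mm high, near the robot on the left. Origin: centre of its underside.
- tape_measure: Bystander, loose: grey tape measure case 68 x 36 x 62 mm, near the robot on the right. Origin: centre of its underside.
- spray_bottle: Bystander, loose: bottle 60 mm across, 150 mm high, beyond the cartons. Origin: centre of its underside.
- jar: Bystander, loose: amber jar 70 mm across, 85 mm high, beyond the cartons on the left. Origin: centre of its underside.
- marker: Bystander, loose: black and grey marker 18 x 130 x 18 mm, beyond the cartons on the right. Origin: centre of its underside.
- hub_wheel: Bystander, loose: maroon wheel 150 mm across, 26 mm high, lying flat at the right of the cartons. Origin: centre of its underside.
- bar: The same sanding bar as a body. Origin: centre of its underside, 12 mm below its centre; axes as for its centre.

How it is judged:
By the outcome, as a careful person would: the job done as asked, in the order asked, and still so for the second after the job is handed in, while the arm keeps its last pose, push and grip.
It also fails if it takes over 48 s, if anything falls off the work surface, if the arm or the gripper's body presses on something with over 40 N, if the wrist force passes 120 N, or if a joint passes its speed limit or range.

## Working session

There is one attempt and no reset: what is moved stays moved. The work goes in short steps, Python scripts to look and compute and a shell command to move; the robot and the scene stay as the last step left them, time stands still between calls to the robot, and variables do not carry over. Pictures are saved under pics/ and viewed, and the job is handed in when it is done.

```bash
mkdir -p pics; ls
python3 - <<'E'
from plant import env
import cv2,numpy as np
np.set_printoptions(precision=4,suppress=True)
s=env.get_state()
for k,v in s.items(): print(k,np.array(v))
for n in ("scene","top","wrist"):
    i=env.camera_info(n);print(n,i)
for n in ("scene","top"):
    cv2.imwrite(f"pics/{n}0.png",env.capture(n)[:,:,::-1])
E
```

```text
pics
clock 0.0
qpos [-1.4205  0.5907  0.0484  1.6081 -0.0333  0.9431 -0.0337]
qvel [-0.0001 -0.0002 -0.0005 -0.0022 -0.0006 -0.0001 -0.0007]
tau [ -0.0133 -51.3957   1.4394 -18.5564   0.023   -0.1054  -0.0041]
eef_pos [175.0249 703.7161 231.801 ]
eef_rot [[-0.9704  0.2414  0.0001]
 [ 0.2414  0.9704  0.0005]
 [ 0.      0.0005 -1.    ]]
ft_force [-0.7716 -0.1508  0.15  ]
ft_torque [-0.0188  0.0136 -0.0388]
opening 85.50197629472122
scene {'fov_y': 50.97721334531877, 'cx': 321.5515250521395, 'cy': 202.1969152509801, 'cam_to_world': array([[   0.3323,   -0.7662,    0.5501, 1116.097 ],
       [   0.9431,    0.2619,   -0.2049, -305.7828],
       [   0.0129,    0.5869,    0.8096,  979.821 ],
       [   0.    ,    0.    ,    0.    ,    1.    ]])}
top {'fov_y': 47.90386964582771, 'cx': 316.49594865908443, 'cy': 201.49515162033953, 'cam_to_world': array([[   0.0225,    0.9933,   -0.1134,  342.8137],
       [  -0.9996,    0.0244,    0.0153,  -76.6224],
       [   0.0179,    0.113 ,    0.9934, 1597.6926],
       [   0.    ,    0.    ,    0.    ,    1.    ]])}
wrist {'fov_y': 60.83362854310583, 'cx': 323.50576361538765, 'cy': 199.2176445136338, 'cam_to_world': array([[  0.2404,  -0.9276,  -0.286 , 102.3354],
       [  0.9707,   0.23  ,   0.0701, 720.5383],
       [  0.0008,  -0.2945,   0.9557, 373.0417],
       [  0.    ,   0.    ,   0.    ,   1.    ]])}
```

View pics/scene0.png

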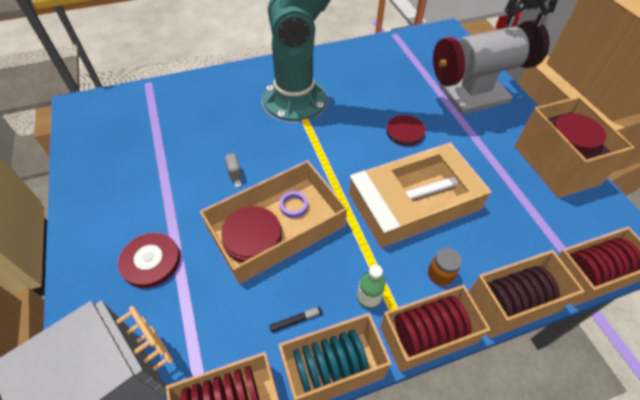

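View pics/top0.png

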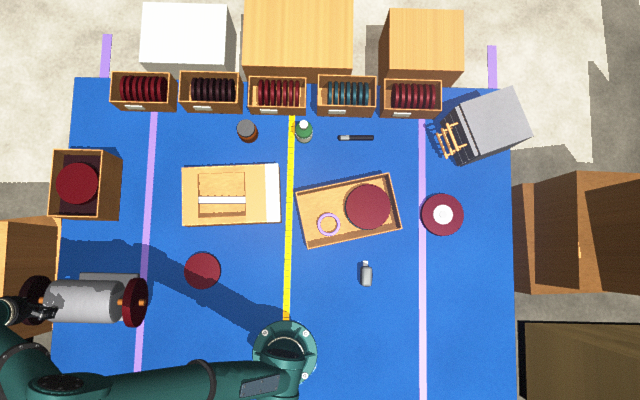

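Run:
```python
import cv2
a=cv2.imread("pics/top0.png")[150:240,170:290]
cv2.imwrite("pics/topc.png",cv2.resize(a,None,fx=6,fy=6,interpolation=cv2.INTER_CUBIC))
a=cv2.imread("pics/scene0.png")[135:250,340:500]
cv2.imwrite("pics/scenec.png",cv2.resize(a,None,fx=5,fy=5,interpolation=cv2.INTER_CUBIC))
```

```text
(no output)
```

View pics/topc.png

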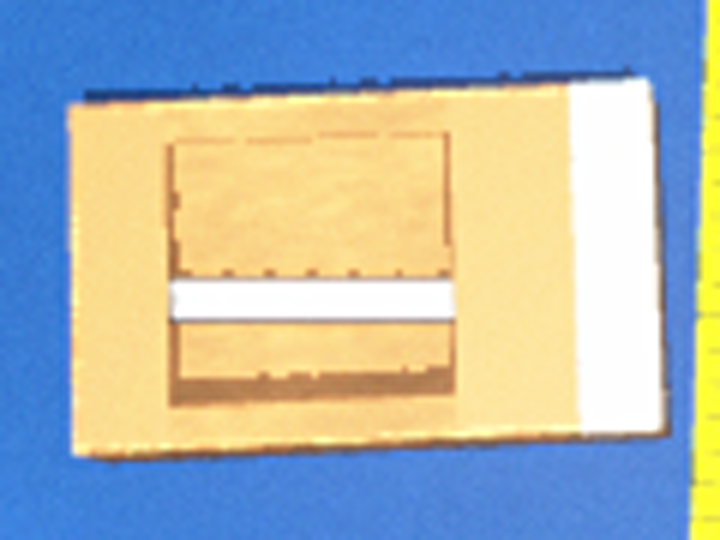

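View pics/scenec.png

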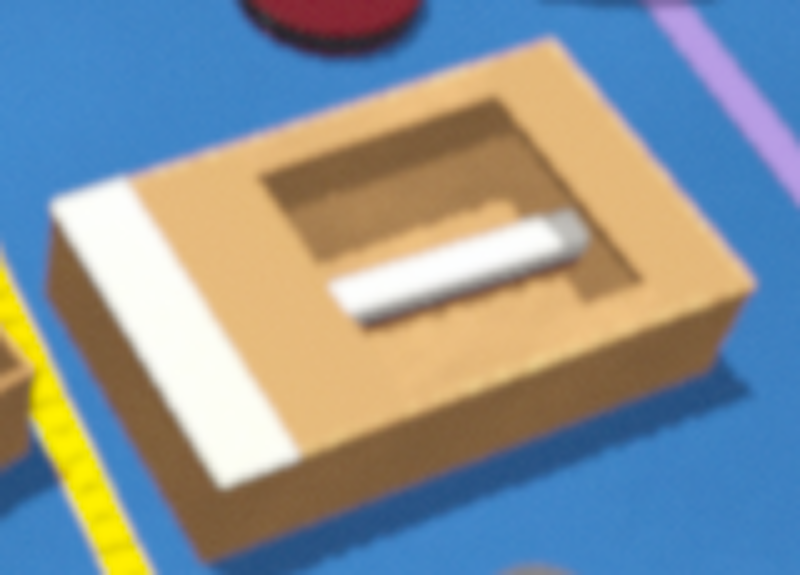

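```bash
cat > h.py <<'E'
import numpy as np,cv2
from plant import env
from scipy.optimize import least_squares
np.set_printoptions(precision=4,suppress=True)
def ray(info,u,v):
    f=200/np.tan(np.radians(info['fov_y'])/2); M=np.array(info['cam_to_world'])
    d=M[:3,:3]@np.array([(u-info['cx'])/f,-(v-info['cy'])/f,-1]); return M[:3,3],d
def onz(info,u,v,z):
    o,d=ray(info,u,v); return o+d*(z-o[2])/d[2]
def proj(info,P):
    f=200/np.tan(np.radians(info['fov_y'])/2); M=np.array(info['cam_to_world'])
    p=M[:3,:3].T@(np.array(P,float)-M[:3,3]); return np.array([info['cx']+f*p[0]/-p[2],info['cy']-f*p[1]/-p[2]])
def fitrect(pts,model):
    def r(q):
        c,s=np.cos(q[2]),np.sin(q[2]); return (model@np.array([[c,s],[-s,c]])+q[:2]-pts).ravel()
    s=least_squares(r,[*pts.mean(0),0.]); return s.x,r(s.x).reshape(-1,2)
E
python3 - <<'E'
from h import *
i=env.camera_info("top")
c=lambda u,v,z:onz(i,170+(u+.5)/6-.5,150+(v+.5)/6-.5,z)[:2]
P=np.array([c(70,103,82),c(72,455,82),c(650,80,82),c(665,435,82)])
m=np.array([[99,164],[-99,164],[99,-164],[-99,-164]])
print(P);q,r=fitrect(P,m);print(q,r)
O=np.array([c(170,140,82),c(170,404,82),c(448,130,82),c(455,394,82)])
print(O);q,r=fitrect(O,np.array([[75,110],[-75,110],[75,-50],[-75,-50]]));print(q,r)
for u,v in((172,279),(172,321),(453,279),(453,321)): print('bar',c(u,v,28))
i=env.camera_info("scene")
c=lambda u,v,z:onz(i,340+(u+.5)/5-.5,135+(v+.5)/5-.5,z)[:2]
P=np.array([c(758,287,82),c(553,38,82),c(222,490,82),c(50,203,82)])
q,r=fitrect(P,m);print('scene',q,r)
O=np.array([c(640,282,82),c(497,98,82),c(260,178,82)]);q,r=fitrect(O,np.array([[75,110],[-75,110],[-75,-50]]));print(q,r)
for u,v in((330,283),(352,318),(548,213),(565,247)): print('bar',c(u,v,28))
E
```

```text
[[623.38   362.5505]
 [424.0581 350.2064]
 [645.2004  34.8621]
 [443.0864  19.9431]]
[533.9312 191.8905   0.0636] [[-1.0669 -0.7022]
 [ 0.655  -0.9361]
 [-2.051  -0.3514]
 [ 2.4629  1.9896]]
[[603.5965 305.0517]
 [453.886  297.2368]
 [613.3842 148.3677]
 [463.3206 138.3489]]
[535.3508 192.3056   0.0602] [[ 0.0039  1.5648]
 [-0.0142  0.3597]
 [-0.1624 -1.4616]
 [ 0.1726 -0.4628]]
bar [530.8549 313.2059]
bar [506.247  311.9234]
bar [534.9043 149.8883]
bar [510.2432 148.8913]
scene [533.718  196.975    0.0669] [[-1.0296 -0.4442]
 [ 1.7315 -1.5205]
 [-2.6288  1.144 ]
 [ 1.9268  0.8207]]
[534.7444 196.2659   0.0666] [[ 3.4422  2.4022]
 [-1.6024  0.5469]
 [-1.8399 -2.9491]]
bar [510.6066 176.0332]
bar [537.2293 176.785 ]
bar [505.2393 320.9592]
bar [531.0441 317.5469]
```

```bash
python3 -m creep '0 0 0 -.0277 -.0221 .0019 -1;0 0 0 -.0277 -.0221 .0019 -1;0 0 0 -.0277 -.0221 .0019 -1;0 0 0 -.0277 -.0221 .0019 -1;0 0 0 -.0277 -.0221 .0019 -1;0 0 0 -.0277 -.0221 .0019 -1;0 0 0 -.0277 -.0221 .0019 -1;0 0 0 -.0277 -.0221 .0019 -1;0 0 0 -.0277 -.0221 .0019 -1;0 0 0 -.0277 -.0221 .0019 -1;0 0 0 -.0277 -.0221 .0019 -1;0 0 0 -.0277 -.0221 .0019 -1;0 0 0 -.0277 -.0221 .0019 -1;0 0 0 -.0277 -.0221 .0019 -1;0 0 0 -.0277 -.0221 .0019 -1;0 0 0 -.0277 -.0221 .0019 -1' 60; python3 -m creep '0 0 .118 0 0 0 -1;0 0 .118 0 0 0 -1;0 0 .118 0 0 0 -1;0 0 .118 0 0 0 -1;0 0 .118 0 0 0 -1;0 0 .118 0 0 0 -1;0 0 .118 0 0 0 -1;0 0 .118 0 0 0 -1;0 0 .118 0 0 0 -1;0 0 .118 0 0 0 -1;0 0 .118 0 0 0 -1;0 0 0 0 0 0 -1;0 0 0 0 0 0 -1'
python3 - <<'E'
from h import *
s=env.get_state();print(s['clock'],s['qpos'],s['eef_pos'],s['eef_rot'])
import json
i=env.camera_info("wrist");i['cam_to_world']=np.array(i['cam_to_world']).tolist();json.dump(i,open('w1.json','w'))
cv2.imwrite("pics/w1.png",env.capture("wrist")[:,:,::-1])
E
```

```text
clock: 1.43
eef_pos: [519.9, 251.6, 200.1]
eef_rot: [[-0.97, 0.241, -0.001], [0.241, 0.97, -0.001], [0.001, -0.001, -1.0]]
ft_force: [0.7, 1.7, -4.6]
opening: 85.3
clock: 2.52
eef_pos: [519.1, 253.3, 200.2]
eef_rot: [[-0.032, 0.999, -0.001], [0.999, 0.032, -0.001], [-0.001, -0.001, -1.0]]
ft_force: [0.7, 1.7, -4.7]
opening: 85.6
2.5167 [-0.8505  0.4788  0.4379  1.9865 -0.2934  0.7389 -0.2044] [519.1202 253.3254 200.2076] [[-0.0322  0.9995 -0.0011]
 [ 0.9995  0.0322 -0.0012]
 [-0.0012 -0.0012 -1.    ]]
```

View pics/w1.png

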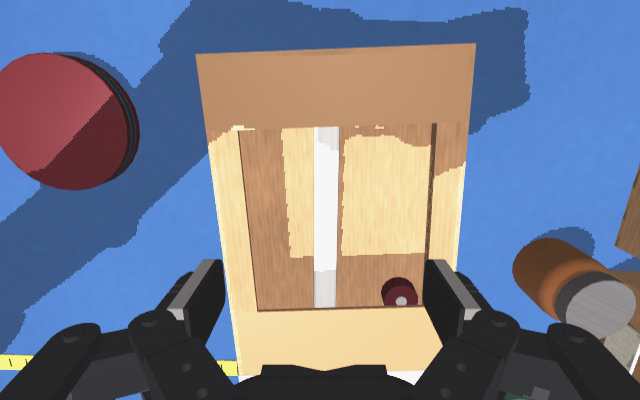

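Run:
```python
from h import *
import json
a=cv2.imread("pics/w1.png")
cv2.imwrite("pics/w1c.png",cv2.resize(a[30:330,190:490],None,fx=2,fy=2,interpolation=cv2.INTER_CUBIC))
i=json.load(open('w1.json'))
O=np.array([onz(i,u,v,82)[:2] for u,v in((434,123),(238,128),(423,305),(258,311))])
print(O);q,r=fitrect(O,np.array([[75,110],[-75,110],[75,-50],[-75,-50]]));print(q,r)
for u,v in((315,127),(339,127),(314,307),(336,307)): print(onz(i,u,v,28))
print('wheel',onz(i,400,300,24))
```

```text
[[599.7872 309.4355]
 [453.6408 300.8833]
 [610.362  152.6918]
 [464.8676 141.5686]]
[534.2079 196.2145   0.0682] [[ 1.7536  1.6324]
 [-1.7517 -0.0332]
 [ 2.0776 -1.2523]
 [-2.0795 -0.3469]]
[510.0261 298.5787  28.    ]
[531.7    299.3034  28.    ]
[513.8568 109.895   28.    ]
[537.3214 110.6946  28.    ]
wheel [605.8225 118.9729  24.    ]
```

View pics/w1c.png

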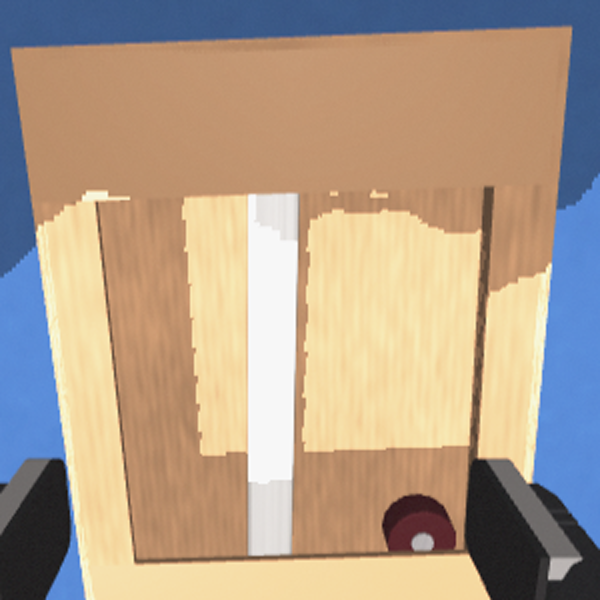

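```bash
python3 -m creep '0 0 -.007 .001 .0025 .02 -.2;0 0 0 0 0 .02 -.2;0 0 0 0 0 .02 -.2;0 0 0 0 0 .02 -.2;0 0 0 0 0 .02 -.2;0 0 0 0 0 0 -.2;0 0 0 0 0 0 -.2;0 0 0 0 0 0 -.2'
python3 - <<'E'
from h import *
s=env.get_state();print(s['clock'],s['qpos'],s['eef_pos'],s['opening'])
import json
i=env.camera_info("wrist");i['cam_to_world']=np.array(i['cam_to_world']).tolist();json.dump(i,open('w2.json','w'))
cv2.imwrite("pics/w2.png",env.capture("wrist")[:,:,::-1])
cv2.imwrite("pics/s2.png",env.capture("scene")[:,:,::-1])
E
```

```text
clock: 3.23
eef_pos: [522.9, 254.6, 101.7]
eef_rot: [[-0.037, 0.999, 0.001], [0.999, 0.037, 0.001], [0.001, 0.001, -1.0]]
ft_force: [0.2, 1.4, -4.3]
opening: 51.2
3.2333 [-0.7737  0.6183  0.3429  2.0385 -0.3856  0.5449 -0.12  ] [522.8755 254.5848 101.6789] 51.22595026151519
```

View pics/w2.png

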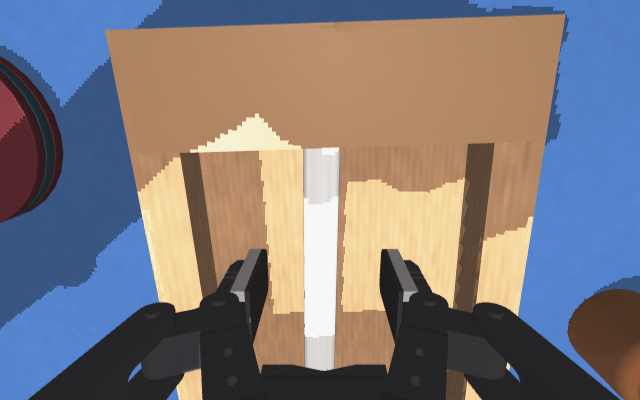

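View pics/s2.png

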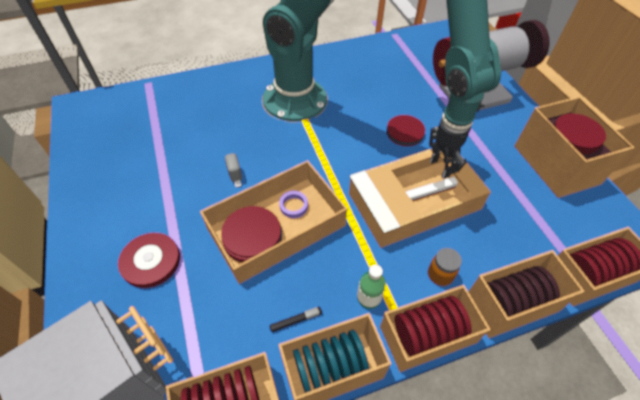

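```bash
python3 -m creep '0 0 .012 0 -.001 .0155 -.2;0 0 0 0 0 .0155 -.2;0 0 0 0 0 .0155 -.2;0 0 0 0 0 .0155 -.2;0 0 0 0 0 .0155 -.2;0 0 0 0 0 .007 -.2;0 0 0 0 0 .007 -.2;0 0 0 0 0 0 -.2;0 0 0 0 0 0 -.2'
```

```text
clock: 4.08
eef_pos: [521.7, 254.6, 9.9]
eef_rot: [[-0.024, 1.0, 0.001], [1.0, 0.024, 0.0], [0.0, 0.001, -1.0]]
ft_force: [0.1, 2.0, -4.0]
opening: 51.6
```

```bash
python3 -m creep '0 0 0 0 0 0 .3;0 0 0 0 0 0 1;0 0 0 0 0 0 1;0 0 0 0 0 0 1;0 0 0 0 0 0 1;0 0 0 0 0 0 1;0 0 0 0 0 0 1;0 0 0 0 0 0 1' 50
python3 - <<'E'
from h import *
cv2.imwrite("pics/w3.png",env.capture("wrist")[:,:,::-1])
s=env.get_state();print(s['opening'],s['ft_force'],s['ft_torque'])
E
```

```text
clock: 4.75
eef_pos: [521.9, 254.8, 10.4]
eef_rot: [[-0.024, 1.0, 0.001], [1.0, 0.024, 0.001], [0.001, 0.001, -1.0]]
ft_force: [-0.7, 0.6, 6.7]
opening: 22.7
23.29323159866138 [-1.5647  1.1412  5.3413] [ 0.0061  0.2657 -0.1276]
```

View pics/w3.png

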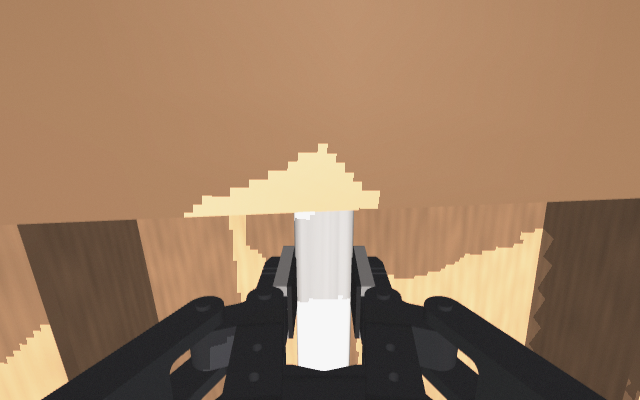

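```bash
python3 -m creep '0 0 0 0 0 -.001 1;0 0 0 0 0 -.001 1;0 0 0 -.003 0 0 1;0 0 0 -.005 0 0 1;0 0 0 -.005 0 0 1;0 0 0 -.005 0 0 1;0 0 0 -.005 0 0 1;0 0 0 -.005 0 0 1;0 0 0 -.005 0 0 1;0 0 0 -.003 0 0 1;0 0 0 0 0 0 1;0 0 0 0 0 0 1'
python3 - <<'E'
from h import *
import json
s=env.get_state();print(s['opening'],s['ft_force'],s['ft_torque'])
i=env.camera_info("wrist");i['cam_to_world']=np.array(i['cam_to_world']).tolist();json.dump(i,open('w4.json','w'))
cv2.imwrite("pics/w4.png",env.capture("wrist")[:,:,::-1])
E
```

```text
clock: 5.8
eef_pos: [522.2, 218.3, 11.5]
eef_rot: [[-0.024, 1.0, 0.0], [1.0, 0.024, 0.0], [0.0, 0.0, -1.0]]
ft_force: [-0.2, 1.8, -5.9]
opening: 23.0
22.953953119497672 [-0.2396  1.833  -5.9489] [ 0.1114  0.0018 -0.0002]
```

View pics/w4.png

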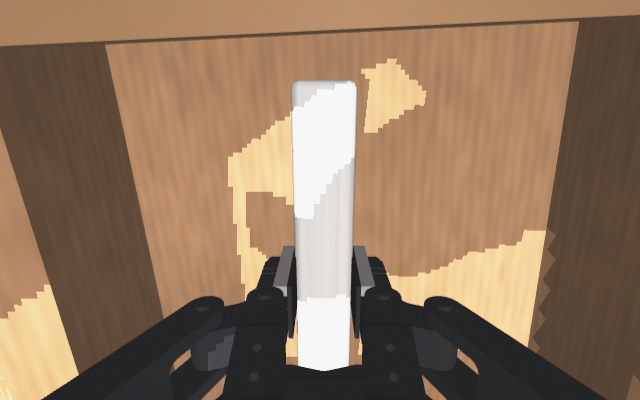

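Run:
```python
from h import *
import json
i=json.load(open('w4.json'))
print(onz(i,324,82,30),onz(i,324,36,82),onz(i,324,40,78), onz(i,107,44,82),onz(i,578,22,82))
```

```text
[520.7348 296.2114  30.    ] [520.4912 302.7359  82.    ] [520.5007 302.6018  78.    ] [479.2098 300.3313  82.    ] [567.9735 306.2941  82.    ]
```

```bash
python3 -m creep '0 0 0 -.0025 0 0 1;0 0 0 -.0025 0 0 1;0 .025 0 .0001 0 -.0042 1;0 .025 0 .0002 0 -.0042 1;0 .025 0 .0003 0 -.0042 1;0 .025 0 .0004 0 -.0042 1;0 .025 0 .0005 0 -.0042 1;0 0 0 0 0 0 1;0 0 0 0 0 0 1'
python3 - <<'E'
from h import *
import json
s=env.get_state();print(s['opening'],s['ft_force'],s['ft_torque'],s['qpos'])
i=env.camera_info("wrist");i['cam_to_world']=np.array(i['cam_to_world']).tolist();json.dump(i,open('w5.json','w'))
cv2.imwrite("pics/w5.png",env.capture("wrist")[:,:,::-1])
E
```

```text
clock: 6.6
eef_pos: [522.5, 213.1, 32.6]
eef_rot: [[-0.022, 1.0, -0.003], [0.992, 0.023, 0.124], [0.124, 0.0, -0.992]]
ft_force: [-0.1, 1.2, -6.6]
opening: 23.1
23.138080182157932 [-0.1125  1.2002 -6.638 ] [-0.1056 -0.0274 -0.0077] [-0.4493  0.6884  0.0623  2.1178 -0.5011  0.3275  0.0953]
```

View pics/w5.png

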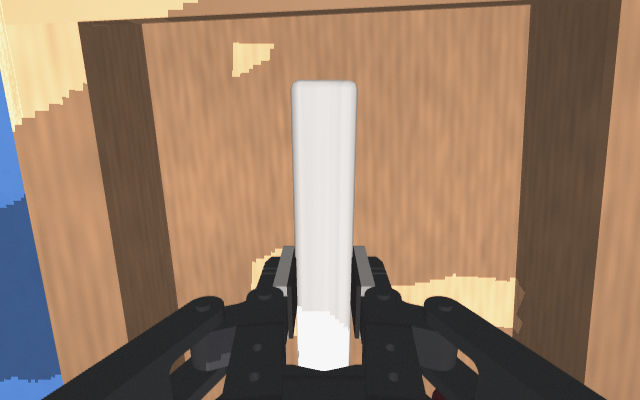

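```bash
python3 -m creep '0 .025 0 .0006 0 -.0042 1;0 .025 0 .0007 0 -.0041 1;0 .025 0 .0008 0 -.0041 1;0 .025 0 .0009 0 -.0041 1;0 .025 0 .001 0 -.0041 1;0 0 0 0 0 0 1;0 0 0 0 0 0 1'
python3 - <<'E'
from h import *
s=env.get_state();print(s['opening'],s['ft_force'],s['ft_torque'],s['qpos'])
E
```

```text
clock: 7.23
eef_pos: [522.2, 214.1, 53.2]
eef_rot: [[-0.023, 1.0, -0.006], [0.969, 0.024, 0.247], [0.247, -0.0, -0.969]]
ft_force: [0.5, 1.4, -7.1]
opening: 23.0
22.99364533447868 [ 0.5283  1.3886 -7.0568] [-0.2148 -0.0241  0.0184] [-0.2626  0.657  -0.1077  2.1309 -0.5622  0.3242  0.21  ]
```

```bash
python3 -m creep '0 .025 0 .0011 0 -.004 1;0 .025 0 .0012 0 -.004 1;0 .025 0 .0013 0 -.004 1;0 .025 0 .0014 0 -.0039 1;0 .025 0 .0015 0 -.0039 1;0 0 0 0 0 0 1;0 0 0 0 0 0 1'
python3 - <<'E'
from h import *
s=env.get_state();print(s['opening'],s['ft_force'],s['ft_torque'],s['qpos'])
cv2.imwrite("pics/w6.png",env.capture("wrist")[:,:,::-1])
a=env.capture("scene")[120:270,330:530,::-1]
cv2.imwrite("pics/s6.png",cv2.resize(a,None,fx=4,fy=4,interpolation=cv2.INTER_CUBIC))
E
```

```text
clock: 7.82
eef_pos: [522.1, 214.7, 73.9]
eef_rot: [[-0.022, 1.0, -0.009], [0.931, 0.024, 0.365], [0.365, -0.0, -0.931]]
ft_force: [-0.2, 1.7, -6.2]
opening: 22.5
22.547411539317025 [-0.2408  1.7183 -6.1592] [-0.4311 -0.0265 -0.0349] [-0.0733  0.6479 -0.278   2.1388 -0.6291  0.3341  0.3279]
```

View pics/w6.png

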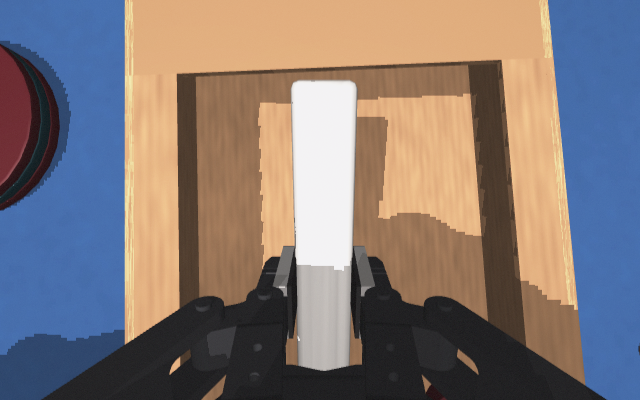

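View pics/s6.png

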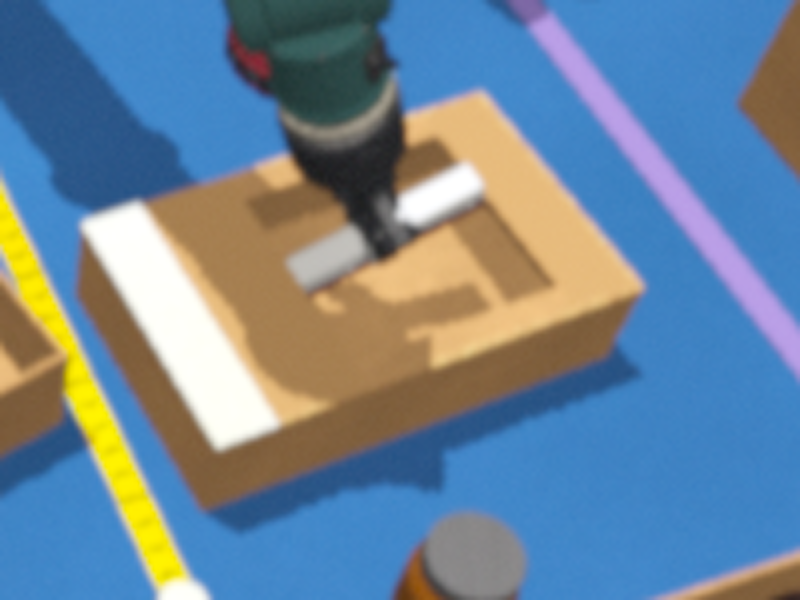

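```bash
python3 -m creep '0 0 0 .004 0 0 1;0 0 0 .007 0 0 1;0 0 0 .009 0 0 1;0 0 0 .01 0 0 1;0 0 0 .01 0 0 1;0 0 0 .01 0 0 1;0 0 0 .01 0 0 1;0 0 0 0 0 0 1'
python3 - <<'E'
from h import *
s=env.get_state();print(s['opening'],s['ft_force'],s['ft_torque'],s['qpos'])
E
```

```text
clock: 8.58
eef_pos: [520.6, 274.4, 97.8]
eef_rot: [[-0.027, 1.0, -0.009], [0.929, 0.028, 0.368], [0.369, 0.002, -0.93]]
ft_force: [0.2, 2.1, -7.0]
opening: 23.0
23.015980550398073 [ 0.2148  2.0558 -6.9683] [-0.4134 -0.0501 -0.0333] [-0.2047  0.6126 -0.2407  2.1046 -0.6355  0.3648  0.2237]
```

```bash
python3 -m creep '0 0 0 .007 0 0 1;0 0 0 .01 0 0 1;0 0 0 .01 0 0 1;0 0 0 .01 0 0 1;0 0 0 .01 0 0 1;0 0 0 .01 0 0 1;0 0 0 .01 0 0 1;0 0 0 .007 0 0 1;0 0 0 .003 0 0 1;0 0 0 0 0 0 1'
python3 - <<'E'
from h import *
s=env.get_state();print(s['opening'],s['ft_force'],s['ft_torque'],s['qpos'])
cv2.imwrite("pics/w7.png",env.capture("wrist")[:,:,::-1])
a=env.capture("scene")[100:250,340:540,::-1]
cv2.imwrite("pics/s7.png",cv2.resize(a,None,fx=4,fy=4,interpolation=cv2.INTER_CUBIC))
E
```

```text
clock: 9.42
eef_pos: [518.9, 343.4, 124.9]
eef_rot: [[-0.024, 1.0, -0.009], [0.93, 0.026, 0.367], [0.367, 0.001, -0.93]]
ft_force: [0.7, 0.3, -6.3]
opening: 22.8
22.800754535153366 [ 0.6583  0.3237 -6.2714] [-0.5256 -0.0069 -0.0225] [-0.369   0.582  -0.1735  2.0452 -0.6214  0.4135  0.079 ]
```

View pics/w7.png

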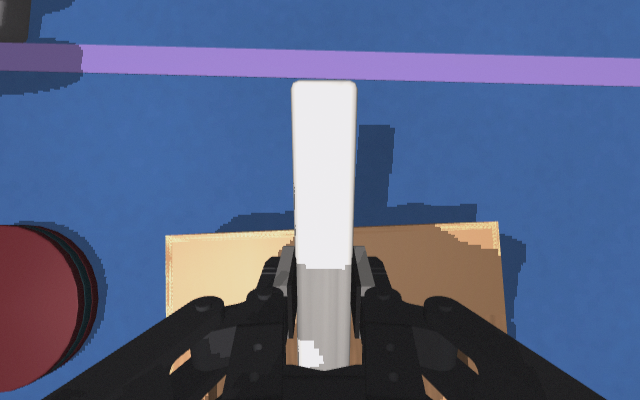

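View pics/s7.png

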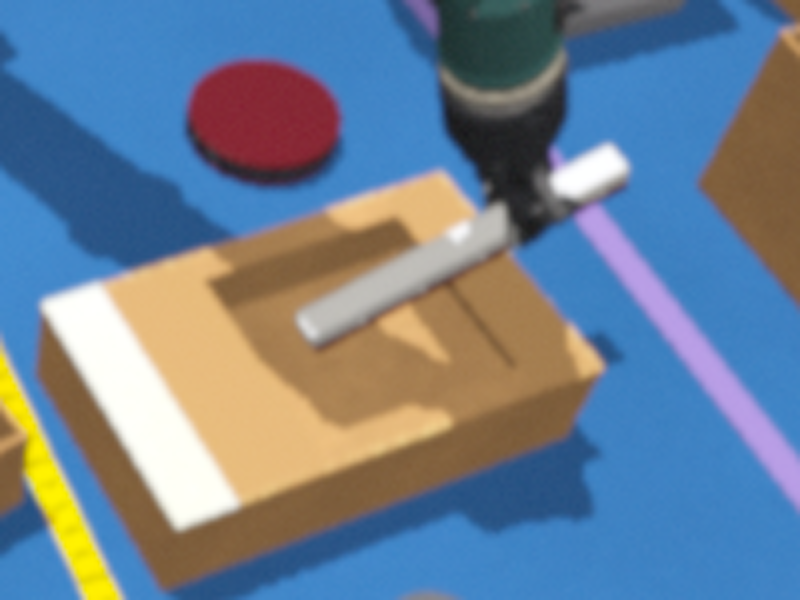

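```bash
python3 -m creep '0 0 0 .002 0 -.005 1;0 0 0 .0037 0 -.0093 1;0 0 0 .0037 0 -.0093 1;0 0 0 .0037 0 -.0093 1;0 0 0 .0037 0 -.0093 1;0 0 0 .0037 0 -.0093 1;0 0 0 .0037 0 -.0093 1;0 0 0 .0037 0 -.0093 1;0 0 0 .002 0 -.005 1;0 0 0 0 0 0 1'
python3 -m creep '0 -.025 0 0 0 0 1;0 -.025 0 0 0 0 1;0 -.025 0 0 0 0 1;0 -.025 0 0 0 0 1;0 -.025 0 0 0 0 1;0 -.025 0 0 0 0 1;0 -.025 0 0 0 0 1;0 -.025 0 0 0 0 1;0 -.025 0 0 0 0 1;0 -.025 0 0 0 0 1;0 -.025 0 0 0 0 1;0 -.025 0 0 0 0 1;0 -.025 0 0 0 0 1;0 -.025 0 0 0 0 1;0 -.025 0 0 0 0 1;0 0 0 0 0 0 1;0 0 0 0 0 0 1;0 0 0 0 0 0 1'
python3 - <<'E'
from h import *
s=env.get_state();print(s['opening'],s['ft_force'],s['ft_torque'],s['qpos'],s['qvel'])
cv2.imwrite("pics/w8.png",env.capture("wrist")[:,:,::-1])
a=env.capture("scene")[:,:,::-1]
cv2.imwrite("pics/s8.png",a)
cv2.imwrite("pics/t8.png",env.capture("top")[:,:,::-1])
E
```

```text
clock: 10.35
eef_pos: [519.9, 343.0, 207.2]
eef_rot: [[-0.024, 1.0, -0.006], [0.93, 0.024, 0.367], [0.367, 0.003, -0.93]]
ft_force: [0.8, 1.2, -8.1]
opening: 22.6
clock: 11.85
eef_pos: [519.0, 342.1, 205.1]
eef_rot: [[-0.024, 1.0, -0.0], [1.0, 0.024, -0.0], [-0.0, -0.0, -1.0]]
ft_force: [0.6, 1.2, -7.4]
opening: 22.8
22.830328837093237 [ 0.5679  1.1695 -7.3537] [ 0.1154 -0.0279 -0.0414] [-0.8136  0.4994  0.2223  1.8797 -0.1508  0.779  -0.4861] [ 0.0093 -0.0039  0.0038  0.0027 -0.0002  0.0006 -0.0001]
```

View pics/w8.png

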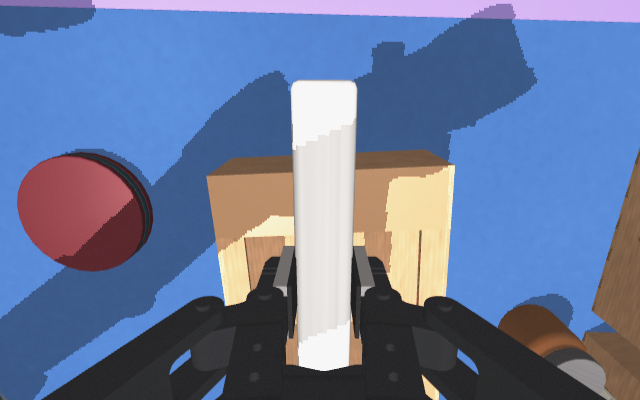

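View pics/s8.png

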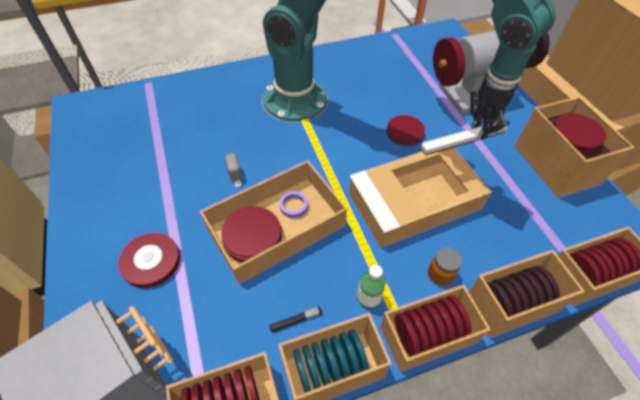

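View pics/t8.png

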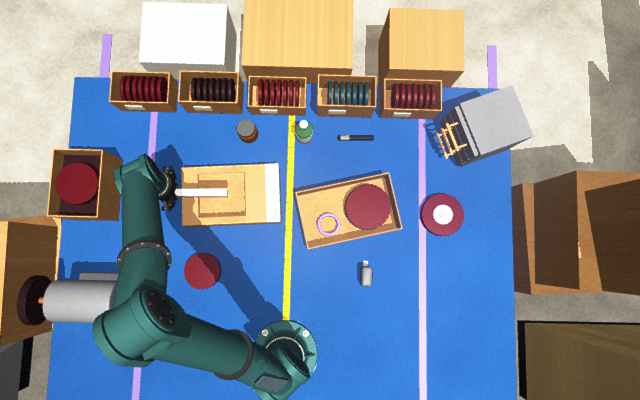

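```bash
python3 - <<'E'
from h import *
i=env.camera_info("scene")
for dz in (-6,18):
  for dx in(-12,12): print(dz,dx,proj(i,[519+.024*162+dx,342-162,205+dz]))
a=cv2.imread("pics/s8.png")[100:180,400:520]
cv2.imwrite("pics/s8c.png",cv2.resize(a,None,fx=6,fy=6,interpolation=cv2.INTER_CUBIC))
E
python3 -m creep '0 0 0 0 0 0 1;0 0 0 0 0 0 1;0 0 0 0 0 0 1;0 0 0 0 0 0 1;0 0 0 0 0 0 1;0 0 0 0 0 0 1'
```

```text
-6 -12 [418.8599 149.9067]
-6 12 [423.264  156.5872]
18 -12 [420.7935 143.2812]
18 12 [425.3052 150.0027]
clock: 12.5
eef_pos: [519.1, 342.4, 205.4]
eef_rot: [[-0.024, 1.0, 0.0], [1.0, 0.024, 0.0], [0.0, 0.0, -1.0]]
ft_force: [0.5, 1.4, -7.3]
opening: 22.6
```

View pics/s8c.png

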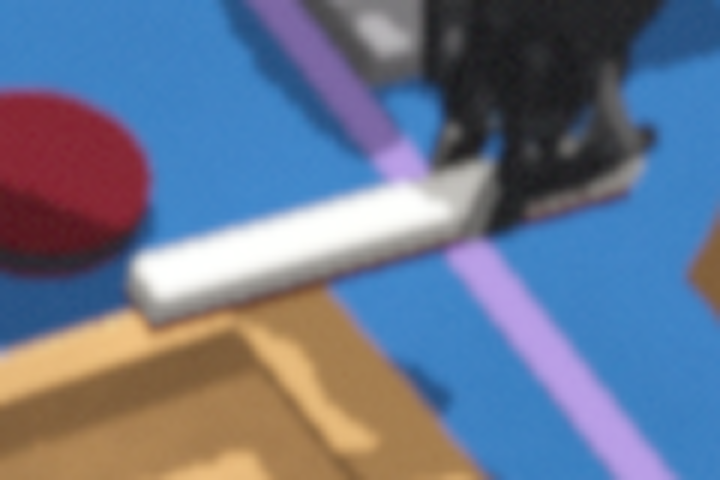

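Run:
```python
from plant import env
print(env.close_job())
```

```text
the job is handed in; nothing more can be done
None
```

The bar is out of the carton. I handed the job in at about 12.5 s with the gripper still holding it, level and still.

**What I did:** I gripped the bar about 40 mm towards its +y end from its centre. I raised it about 1–2 mm off the carton floor rather than dragging it, and slid it back about 41 mm under the deep flap. I then tilted its free end up by about 21.5°, drew it out along its own slant by about 138 mm, lifted it and levelled it.

**Last checks:**
- **Height:** the TCP is at z = 205 mm, so the bar's underside is at about 199 mm, roughly 117 mm above the flap tops. In the last scene picture the bar's -y end appears within about 3 pixels of where that height puts it.
- **Level:** the tool axis is vertical.
- **Grip:** the opening is steady at 22.6 mm on the bar.
- **Contact with the carton:** after the grip closed, the wrist force changed by only 1–2 N through the slide, tilt and draw, so I saw no sign of it touching the carton.
- **Other things on the bench:** in the final scene and top pictures all the visible ones look to be where they started. I did not look at the small wheel again after the draw. It was well clear of the bar and gripper in the earlier wrist pictures.

The carton positions measured from the different cameras disagreed by 2–5 mm. That was inside the clearances I used.

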